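Pack the finished pendants in the tray, tabs all the same way

ROBOT

A 6-joint arm with a two-finger parallel gripper is mounted at the origin on the work surface. World frame = base frame: x ahead of the robot, y to its left, z up, the work surface at z = 0. Lengths are in m, angles in degrees, forces in N, time in s.
With the tool pointing down it reaches from about 0.325 to 0.9 m from the base axis. Payload 3.5 kg.
Tool frame: the origin (TCP) lies midway between the tips of the shut fingers; the grasp point (between the pads) lies 19 mm behind it; z points along the fingers, y is the line along which they close (so a half turn about z gives the same grasp; the last joint's range is limited). The gripper opens to 85 mm and grips with 20 to 120 N. Pads are 22 mm wide; open, the fingers measure 114 mm over their backs; the gripper's body (76 mm by 85 mm) begins 54 mm behind the grasp point. The pads swing forward as they close: fully open they stand 13 mm farther back than shut.
Start: joints at [-70.325, 15.837, -1.513, 72.651, 0, 84.076], TCP at [0.27, -0.564, 0.231] pointing down, gripper open.
Joint ranges: [-178.77, 178.77], [-48.84, 107.48], [-61.69, 71.31], [-111.58, 123.2], [-90, 87.43], [-180, 180]. Speed limits (degrees/s): [147.25, 147.25, 180, 180, 180, 180].

INTERFACE

Orientations are given as [roll, pitch, yaw] about the fixed x, y, z axes, in that order (R = Rz(yaw) Ry(pitch) Rx(roll)).
In Python, from bench import arm, snapshot, job gives the robot as it stands. The module is installed in compiled form; this text tells all that it offers.
- The arm moves only by the shell command python3 -m handwheel 'ROWS' [FORCE]. ROWS is JSON, a list of rows, each a list of 7 numbers: the turn, a rotation vector about the world's x, y, z normalised to -1 to 1, where 1 is 90 degrees, then the shift along the world's x, y, z normalised to -1 to 1, where 1 is 0.2 m, then the opening, from 0 (shut) to 1 (fully open). A call has exactly 5 rows; each row is the pose to reach, as a shift and turn from the pose commanded when the call began; what a row does not reach only later rows make up. A row lasts 1/10 s, in which the tool goes at most 50 mm and 8.59 degrees, less where a joint would pass 70% of its speed; a pose out of reach is approached as far as the arm can. A call with a number of a shift or a turn outside -1 to 1 is refused whole. A call with a gripper value outside its range is refused whole. The fingers move at their own pace and stop on an object; FORCE is the grip in N (left out, the last holds). Time passes only in rows, so rows that repeat a pose let the fingers close, or fill a call up. It gives the time, the measured TCP pose, the force, the opening and the grip force at its end, in the units of the state.
- arm.observe(): the state, without advancing time (a new reading comes with each control period).
- snapshot(name): name is "scene" or "side" or "wrist"; returns a dict with "frame" (400x640x3 uint8, red, green, blue), "z_map" (400x640 float32, m along the optical axis (not along the pixel's ray), 0 where there is no reading), "mtx" (3x3 intrinsics, pixels), "distortion" ([k1, k2, p1, p2, k3] as OpenCV has them; the pictures are not rectified), "R" (3x3) and "t" (3): a world point X has camera coordinates R X + t; the wrist camera has in their place "hand_eye" (4x4, takes a point from camera to tool coordinates, whose origin is the TCP and whose axes are the flange's). Camera axes: x right, y down, z forward; pixel columns grow to the right and rows downward; lengths in m; the calibration is good to about 2 mm. A picture is of the moment at which its call begins: read the wrist's pose just before it.
- job.finish_job(): hands the job in; it is judged then, once.
The state is a dict: "time_s": time; "q": joint angles; "joint_velocities": joint speeds; "tau": joint torques, N m; "tool_pos": TCP position; "ee_rot": TCP orientation; "wrist_force": force on the tool from outside, world axes, zero at the start; "moment": the same for the moment, N m; "gripper_width": opening from 0.0 (shut) to 1.0 (fully open); "gripper_force": force on a finger pad.
Only numpy, scipy, OpenCV 4.12 (cv2) and the standard library are available. Lean on these libraries where they do the work, as an engineer would, in place of code of your own. Each camera call takes 0.05 s, during which the arm holds its last target. There are 200 camera calls.

TASK

Take the two green resin pendants off the sloping drying ramp and lay each in one of the two empty pockets of the grey tray, flat back down and hanging tab in the narrow end of the pocket, so that they lie the same way as the one already packed. Set each down fully in its pocket rather than dropping it, and leave everything else where it is.

Things in the scene. Friction and masses are not known exactly. Their poses are not given: they have to be found in the camera images.
- pendant_a: green resin pendant, 64 mm long, flat back: block 46 x 34 x 14 mm with upright sides, 4 mm high step on its face, tab 18 x 16 x 8 mm thick on one end; 35 g. Origin: on the flat back at mid-length (block x -32 to +14 mm, tab +14 to +32). +x to the tab, +y across, +z out of the face. Starts face out on the ramp, left or right, tab up the slope.
- pendant_b: green resin pendant, 64 mm long, flat back: block 46 x 34 x 14 mm with upright sides, 4 mm high step on its face, tab 18 x 16 x 8 mm thick on one end; 35 g. Origin: on the flat back at mid-length (block x -32 to +14 mm, tab +14 to +32). +x to the tab, +y across, +z out of the face. Starts on the ramp's other side, tab down the slope, against the lip.
- pendant_a_tab (a point): point in pendant_a's tab, 28 mm from its origin towards the tab end, 4 mm above the back
- pendant_b_tab (a point): point in pendant_b's tab, 28 mm from its origin towards the tab end, 4 mm above the back
- ramp: fixed wooden drying ramp, 190 mm wide (y), about 95 mm deep and 70 mm high; its plane slopes up at 35 degrees towards its +x, with a lip 6 mm high along the low edge. Origin on the table under its middle; the pendants' flat backs rest on the slope.
- tray: fixed grey tray, 96 (x) x 228 (y) x 10 mm high; three pockets in a row along y, 78 mm apart, each shaped like a pendant's outline: 56 x 44 mm for the block, then a narrower 18 x 26 mm part for the tab, towards the tray's +x (5 mm of play all round). Pocket floors are 4 mm above the table. Origin: centre of its underside.
- pad_1: cork liner, 2 mm thick, fixed on the floor of an empty tray pocket (any of the three). Origin: on its underside at the pocket's mid-length; a packed pendant's origin belongs 2 mm above it, on the cork. +x points to the narrow tab end of the pocket. The tray's top is 4 mm above the cork.
- pad_2: the cork liner of the other empty pocket; same size and axes as pad_1
- pendant_done: third pendant, of the same shape, already packed in the remaining pocket with its tab in the narrow part; leave it. Same origin and axes.
- jar: small glass jar, 32 mm across, 45 mm high, upright near the ramp and tray; a bystander. Origin: centre of its underside.
- pliers: small pliers with yellow handles, about 110 mm long, 30 mm wide, 10 mm high, lying on the table; a bystander. Origin: under the pivot; jaws to +x.
- glue: small white bottle, 28 mm across, 75 mm high, upright; a bystander. Origin: centre of its underside.
- bead_spool: wooden thread spool, 36 mm across, 28 mm high, upright; a bystander. Origin: centre of its underside.
- findings_dish: white ceramic dish, 70 mm across, 20 mm high; a bystander. Origin: centre of its underside.
- red_cabochon: round red disc, 42 mm across, 12 mm high, lying on the table; a bystander. Origin: centre of its underside.
Not all that is in view belongs to the job. What is shaped like the pendant_a but orange or yellow is not meant.

How it is judged (in metres and radians):
At the end, for the whole second after the job is handed in: Both ramp pendants rest in the two cork-lined pockets, one in each, either order: face up within 0.1 rad of level, origin under 4.5 mm above the liner's underside and within 9 mm of its origin horizontally, tab in the narrow end, within 0.3 rad of the pocket's line (((horizontal distance between pendant_a and pad_1 below 0.009 m and z of pendant_a in the frame of pad_1 below 0.0045 m and x of pendant_a_tab in the frame of pad_1 above 0.015 m and angle between the x axis of pendant_a and the x axis of pad_1, either way round below 0.3 rad and horizontal distance between pendant_b and pad_2 below 0.009 m and z of pendant_b in the frame of pad_2 below 0.0045 m and x of pendant_b_tab in the frame of pad_2 above 0.015 m and angle between the x axis of pendant_b and the x axis of pad_2, either way round below 0.3 rad) or (horizontal distance between pendant_a and pad_2 below 0.009 m and z of pendant_a in the frame of pad_2 below 0.0045 m and x of pendant_a_tab in the frame of pad_2 above 0.015 m and angle between the x axis of pendant_a and the x axis of pad_2, either way round below 0.3 rad and horizontal distance between pendant_b and pad_1 below 0.009 m and z of pendant_b in the frame of pad_1 below 0.0045 m and x of pendant_b_tab in the frame of pad_1 above 0.015 m and angle between the x axis of pendant_b and the x axis of pad_1, either way round below 0.3 rad)) and angle between each of pendant_a, pendant_b's own z axis and vertical below 0.1 rad and linear speed of each of pendant_a, pendant_b below 0.02 m/s and angular speed of each of pendant_a, pendant_b below 0.2 rad/s); the robot touches nothing.
It fails at once if a pendant from the ramp is dropped: it moves faster than 0.6 m/s while the fingers do not hold it ((linear speed of pendant_a above 0.6 m/s and contact force between the fingers and pendant_a below 0.1 N) or (linear speed of pendant_b above 0.6 m/s and contact force between the fingers and pendant_b below 0.1 N)).
It fails at once if the pendant already packed is moved by more than 12 mm or tipped by more than 0.3 rad (distance of pendant_done from where it was at the start of the episode above 0.012 m or angle between pendant_done's own z axis and vertical above 0.3 rad).
It fails at once if a bystander is moved by more than 25 mm (distance of any of jar, pliers, glue, bead_spool, findings_dish, red_cabochon from where it was at the start of the episode above 0.025 m).
It also fails if it takes over 58 s, if anything falls off the work surface, if the arm or the gripper's body presses on something with over 40 N, if the wrist force passes 120 N, or if a joint passes its speed limit or range.

## Working session

There is one attempt and no reset: what is moved stays moved. The work goes in short steps, Python scripts to look and compute and a shell command to move; the robot and the scene stay as the last step left them, time stands still between calls to the robot, and variables do not carry over. Pictures are saved under pics/ and viewed, at most 13 in all, crops included, and the job is handed in when it is done.

```bash
mkdir -p pics; cat > h.py <<'E'
import numpy as np,cv2
from bench import arm,snapshot,job
from scipy.spatial.transform import Rotation as Ro
def world(s,st=None):
    z=s['z_map'];h,w=z.shape
    uv=np.stack(np.meshgrid(np.arange(w),np.arange(h)),-1).reshape(-1,1,2).astype(np.float64)
    n=cv2.undistortPoints(uv,s['mtx'],np.array(s['distortion'])).reshape(h,w,2)
    P=np.dstack([n*z[...,None],z])
    if 'R' in s: return (P-np.array(s['t']))@np.array(s['R'])
    H=np.array(s['hand_eye']);P=P@H[:3,:3].T+H[:3,3]
    return P@Ro.from_euler('xyz',st['ee_rot'],degrees=True).as_matrix().T+np.array(st['tool_pos'])
E
python3 - <<'E'
from h import *
st=arm.observe();print(st)
for n in('scene','side'):
    s=snapshot(n);np.savez(n+'.npz',**s);cv2.imwrite(f'pics/{n}0.png',s['frame'][...,::-1])
    W=world(s);print(n,W[::80,::128].round(3).tolist()[2:4],-np.array(s['R']).T@s['t'])
E
```

```text
{'time_s': 0.0, 'q': array([-7.03246100e+01,  1.58797331e+01, -1.59906074e+00,  7.26519026e+01,
       -9.79970843e-04,  8.40743390e+01]), 'joint_velocities': array([-0.08657017, -0.0007917 , -0.06097326, -0.00946096, -0.02967411,
       -0.05193007]), 'tau': array([-1.35881008e-03, -4.45504940e+01,  2.95204085e+01,  1.65165839e-02,
       -1.58680723e-04, -1.24517194e-05]), 'tool_pos': array([ 0.26976788, -0.5628978 ,  0.23013372]), 'ee_rot': array([-1.79869901e+02, -1.25181050e-02,  2.56010380e+01]), 'wrist_force': array([-0.01287352, -0.64380883,  0.72136198]), 'moment': array([ 0.01818166,  0.0250142 , -0.02655056]), 'gripper_force': 0.0, 'gripper_width': 1.0035833148827304}
scene [[[-0.703, -0.421, -0.015], [-0.229, -0.122, -0.006], [0.188, 0.158, -0.004], [0.592, 0.447, -0.007], [0.906, 1.93, -0.671]], [[0.023, -0.731, 0.159], [0.14, -0.423, -0.007], [0.48, -0.205, 0.007], [0.809, 0.007, 0.017], [1.11, 1.224, -0.758]]] [ 1.19525942 -1.00964904  0.98961774]
side [[[2.266, -0.623, -0.534], [1.874, -1.027, -0.756], [0.808, -0.186, 0.026], [0.413, -0.317, -0.003], [0.117, 0.079, 0.33]], [[2.144, -0.325, -0.761], [1.577, -0.451, -0.763], [0.711, 0.134, 0.002], [0.37, 0.051, -0.004], [0.047, 0.038, 0.055]]] [0.34791273 1.07393261 1.00781674]
```

View pics/scene0.png

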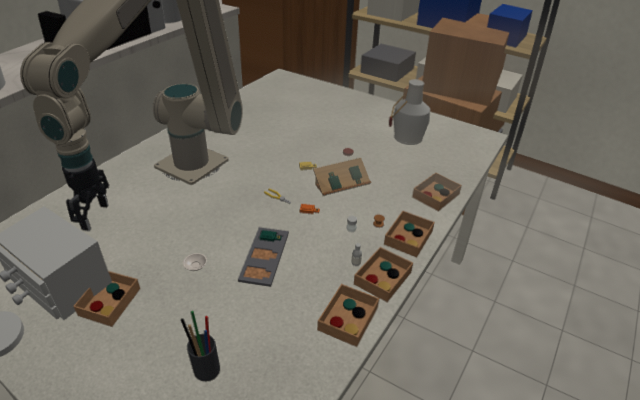

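View pics/side0.png

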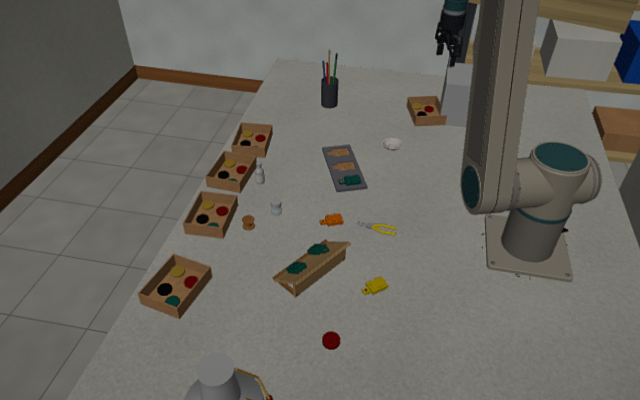

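The scene view shows the ramp at about (340,177) with two green pendants at (335,182) and (355,174). The tray is at (264,256), with the packed pendant in the (271,237) end and cork in the other two pockets. Next I'll measure, with an enlarged crop.

```bash
python3 - <<'E'
from h import *
for n,pts in(('scene',dict(ramp=(342,178),pa=(335,182),pb=(355,174),tray=(264,256),done=(270,237),c1=(264,255),c2=(257,271),jar=(352,222),spool=(379,220),glue=(356,256),orange=(309,209),pl=(275,195))),
 ('side',dict(ramp=(310,268),pa=(318,249),pb=(296,267),done=(349,180),c1=(343,167),c2=(338,153),jar=(276,208),pl=(380,228)))):
    s=dict(np.load(n+'.npz'));W=world(s)
    for k,(u,v) in pts.items(): print(n,k,W[v,u].round(3))
s=dict(np.load('scene.npz'));W=world(s);f=s['frame'].astype(int)
d=f[...,1]-f[...,0]
c1=s['frame'][150:200,305:385];c2=s['frame'][220:290,230:300]
a=cv2.resize(c1,None,fx=7,fy=7,interpolation=2);b=cv2.resize(c2,(350,350),interpolation=2)
cv2.imwrite('pics/ramp_s.png',a[...,::-1])
E
```

```text
scene ramp [0.545 0.199 0.031]
scene pa [0.542 0.156 0.038]
scene pb [0.579 0.231 0.044]
scene tray [ 0.542 -0.245  0.006]
scene done [ 0.511 -0.175  0.013]
scene c1 [ 0.537 -0.239  0.003]
scene c2 [ 0.562 -0.303  0.005]
scene jar [0.697 0.002 0.039]
scene spool [0.755 0.076 0.024]
scene glue [ 0.782 -0.126  0.042]
scene orange [0.534 0.006 0.014]
scene pl [ 0.382  0.021 -0.003]
side ramp [0.532 0.257 0.067]
side pa [0.529 0.179 0.055]
side pb [0.568 0.256 0.061]
side done [ 0.504 -0.158  0.02 ]
side c1 [ 0.536 -0.238  0.006]
side c2 [ 0.565 -0.305  0.009]
side jar [0.685 0.022 0.027]
side pl [0.387 0.012 0.001]
```

View pics/ramp_s.png

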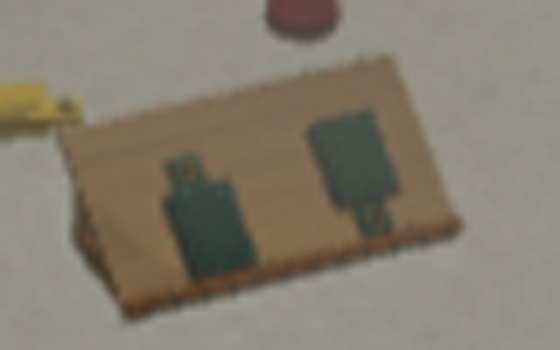

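The crop confirms pendant_a is the left one with its tab up the slope, and pendant_b is the right one with its tab at the lip. I'll fly over the tray and then the ramp with the wrist camera.

```bash
python3 -m handwheel '[[0,0,0.19,0.15,0.2,0.1,1],[0,0,0.19,0.3,0.4,0.3,1],[0,0,0.3,0.5,0.7,0.5,1],[0,0,0.47,0.65,0.85,0.6,1],[0,0,0.47,0.65,0.85,0.6,1]]' 60
python3 -m handwheel '[[0,0,0.09,0.1,0.2,0.0,1],[0,0,0.19,0.2,0.4,0.0,1],[0,0,0.28,0.35,0.6,0,1],[0,0,0.38,0.5,0.7,0,1],[0,0,0.47,0.5,0.7,0,1]]'
python3 - <<'E'
from h import *
st=arm.observe();s=snapshot('wrist');np.savez('wt.npz',pos=st['tool_pos'],rot=st['ee_rot'],**s)
print(st['tool_pos'],st['ee_rot'],st['q'],s['hand_eye'])
cv2.imwrite('pics/wt.png',s['frame'][...,::-1])
E
```

```text
time_s: 0.6
tool_pos: [0.4008, -0.3919, 0.3522]
ee_rot: [180.0, -0.0, 68.2]
wrist_force: [1.2, -0.1, -0.6]
gripper_width: 1.0
gripper_force: 0.0
time_s: 1.1
tool_pos: [0.5025, -0.2506, 0.3506]
ee_rot: [179.9, -0.1, 110.9]
wrist_force: [-0.6, -0.9, 0.3]
gripper_width: 1.0
gripper_force: 0.0
[ 0.50249259 -0.25056759  0.35060809] [ 1.79947285e+02 -5.74190964e-02  1.10854228e+02] [-3.31391651e+01  7.17911510e+00  2.03480187e+00  8.48711456e+01
  7.63995560e-02  3.60066232e+01] [[-2.21532908e-04 -9.51163111e-01 -3.08688658e-01  7.89982744e-02]
 [ 9.99999742e-01  1.17103755e-07 -7.18018722e-04 -8.17158200e-04]
 [ 6.82989070e-04 -3.08688737e-01  9.51162866e-01 -1.42972680e-01]
 [ 0.00000000e+00  0.00000000e+00  0.00000000e+00  1.00000000e+00]]
```

View pics/wt.png

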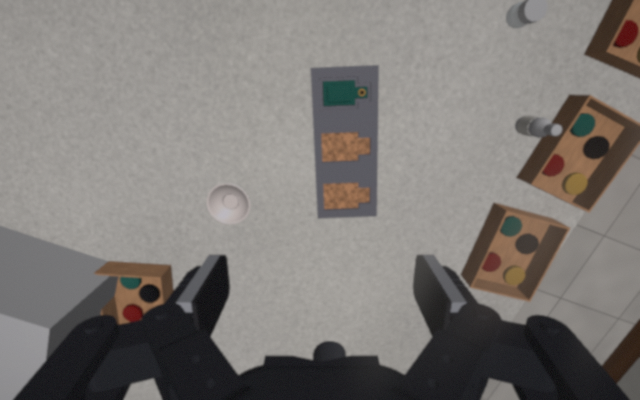

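The wrist picture shows the tray with corners at (311,68), (378,66), (378,215) and (318,218). The packed pendant is at the top (row 93), with cork pockets at rows 147 and 195 and all narrow ends to the right.

```bash
python3 -m handwheel '[[0,0,0.09,0,0.2,0,1],[0,0,0.19,0,0.45,0,1],[0,0,0.28,0,0.7,0,1],[0,0,0.38,0,0.95,0,1],[0,0,0.47,0,1,0,1]]'
python3 -m handwheel '[[0,0,0,0,0.25,0,1],[0,0,0,0,0.5,0,1],[0,0,0,0,0.75,0,1],[0,0,0,0,1,0,1],[0,0,0,0,1,0,1]]'
python3 -m handwheel '[[0,0,0,0,0.2,0,1],[0,0,0,0,0.3,0,1],[0,0,0,0,0.4,0,1],[0,0,0,0,0.4,0,1],[0,0,0,0,0.4,0,0.65]]'
python3 - <<'E'
from h import *
st=arm.observe();s=snapshot('wrist');np.savez('wr.npz',pos=st['tool_pos'],rot=st['ee_rot'],**s)
print(st['q'])
cv2.imwrite('pics/wr.png',cv2.resize(s['frame'][:260,80:480],None,fx=2,fy=2,interpolation=2)[...,::-1])
t=dict(np.load('wt.npz'));W=world(t,dict(tool_pos=t['pos'],ee_rot=t['rot']))
f=t['frame'].astype(int);cork=(f[...,0]-f[...,2]>40)
n,l,ss,c=cv2.connectedComponentsWithStats(cork.astype(np.uint8))
for i in range(1,n):
    if ss[i,4]>300: 
        p=W[l==i];r=cv2.minAreaRect((p[:,:2]*1000).astype(np.float32));print(c[i].round(),ss[i,4],np.median(p,0).round(4),r,cv2.boxPoints(r).round(1).tolist())
for u,v in((314,71),(376,69),(375,212),(320,215),(345,120)):print(u,v,W[v,u].round(4))
E
```

```text
time_s: 1.65
tool_pos: [0.4988, -0.0499, 0.3512]
ee_rot: [179.9, -0.1, 152.9]
wrist_force: [1.6, -0.6, 0.7]
gripper_width: 1.0
gripper_force: 0.0
time_s: 2.15
tool_pos: [0.4991, 0.1508, 0.3508]
ee_rot: [179.9, -0.1, 152.7]
wrist_force: [0.6, -0.9, 0.2]
gripper_width: 1.0
gripper_force: 0.0
time_s: 2.65
tool_pos: [0.5, 0.2253, 0.3509]
ee_rot: [-179.9, -0.0, 152.4]
wrist_force: [0.2, 0.3, 0.0]
gripper_width: 0.857
gripper_force: 0.0
[ 1.75298966e+01  5.84284377e+00  5.65136513e-01  8.47863169e+01
 -4.76744648e-02  4.51198917e+01]
[628.  36.] 1265 [0.8435 0.0437 0.0119] ((677.2609252929688, -68.32267761230469), (458.63385009765625, 82.58209228515625), 35.05146408081055) [[465.79998779296875, -166.1999969482422], [513.2000122070312, -233.8000030517578], [888.7000122070312, 29.600000381469727], [841.2999877929688, 97.19999694824219]]
[576. 157.] 3605 [ 0.8775 -0.133   0.0039] ((699.95068359375, -114.64179229736328), (140.71353149414062, 448.2404479980469), 88.02079772949219) [[473.5, -177.1999969482422], [921.5, -192.6999969482422], [926.4000244140625, -52.099998474121094], [478.399993896
[... 649 characters left out ...]
0.0052] ((694.8903198242188, -281.60418701171875), (156.4390411376953, 463.7972717285156), 83.3914566040039) [[455.5, -332.6000061035156], [916.2000122070312, -386.0], [934.2999877929688, -230.60000610351562], [473.5, -177.1999969482422]]
[134. 288.] 2077 [ 0.2844 -0.5899  0.0122] ((377.447265625, -439.8216857910156), (547.2713623046875, 115.2015151977539), 58.01517868041992) [[183.60000610351562, -641.4000244140625], [281.3999938964844, -702.4000244140625], [571.2000122070312, -238.1999969482422], [473.5, -177.1999969482422]]
314 71 [ 0.4546 -0.1549  0.0106]
376 69 [ 0.5351 -0.1213  0.0116]
375 212 [ 0.6207 -0.3191  0.0101]
320 215 [ 0.5398 -0.3554  0.0101]
345 120 [ 0.5209 -0.202   0.0105]
```

View pics/wr.png

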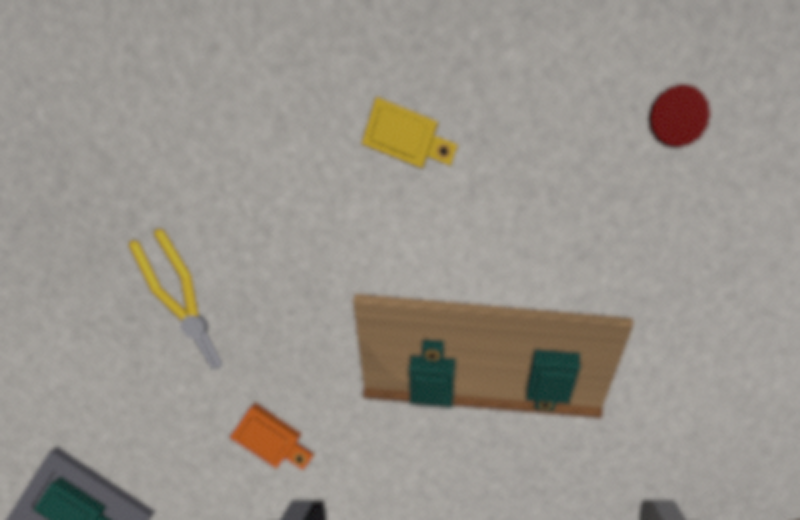

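The crop shows the ramp with pendant_a at crop (432,375), tab up, and pendant_b at (553,378), tab at the lip. The orange and yellow decoys are clear of it. Now I'll fit the ramp plane and the pendant poses.

```bash
cat > fit.py <<'E'
from h import *
def fit(s,st=None,name=''):
    W=world(s,st);f=s['frame'].astype(int);r,g,b=f[...,0],f[...,1],f[...,2]
    near=(np.linalg.norm(W[...,:2]-[.555,.2],axis=-1)<.14)&(s['z_map']>0)&(W[...,2]>.008)
    br=near&(r-b>25)&(r-g>8)&(W[...,2]<.08);gr=near&(g-r>15)
    P=W[br];m=np.ones(len(P),bool)
    for _ in range(15):
        c=P[m].mean(0);n=np.linalg.svd(P[m]-c,full_matrices=False)[2][2];n*=np.sign(n[2]);m=abs((P-c)@n)<max(.0025,.01*.7**_)
    print(name,'tilt',np.degrees(np.arccos(n[2])).round(1),'downhill az',np.degrees(np.arctan2(n[1],n[0])).round(1),m.sum(),len(P))
    up=-np.array([n[0],n[1],0])/np.hypot(n[0],n[1]);y=np.cross([0,0,1],up);x=np.cross(y,n)
    k,l,ss,cc=cv2.connectedComponentsWithStats(gr.astype(np.uint8))
    for i in range(1,k):
        if ss[i,4]<40: continue
        Q=W[l==i];h=(Q-c)@n;px=(Q-c)@x;py=(Q-c)@y
        t=h>.0095
        R=cv2.minAreaRect(np.c_[px,py][t].astype(np.float32)*1000)
        R2=cv2.minAreaRect(np.c_[px,py].astype(np.float32)*1000)
        mid=c+R[0][0]/1000*x+R[0][1]/1000*y
        print(' n',ss[i,4],'block centre on ramp',mid.round(4),'rect',np.round(R[1],1),round(R[2],1),'all',np.round(R2[0],1),np.round(R2[1],1),round(R2[2],1),'h pct',np.percentile(h,[5,25,50,75,95]).round(4))
    return n
if __name__=='__main__':
    t=dict(np.load('wr.npz'));fit(t,dict(tool_pos=t['pos'],ee_rot=t['rot']),'wrist')
    for n in('scene','side'): fit(dict(np.load(n+'.npz')),None,n)
    t=dict(np.load('wt.npz'));W=world(t,dict(tool_pos=t['pos'],ee_rot=t['rot']));f=t['frame'].astype(int)
    T=np.radians(23.2);ax=np.array([[np.cos(T),np.sin(T)],[-np.sin(T),np.cos(T)]])
    for nm,mk in(('cork',f[...,0]-f[...,2]>40),('done',f[...,1]-f[...,0]>15)):
        L=(W[...,:2]-[.5375,-.2377])@ax.T
        p=L[mk&(abs(L[...,0])<.05)&(abs(L[...,1])<.115)]
        for lo,hi in((-.11,-.04),(-.04,.04),(.04,.11)):
            q=p[(p[:,1]>lo)&(p[:,1]<hi)]
            if len(q)>100: print(nm,np.percentile(q,[1,99],axis=0).round(4).tolist())
E
python3 fit.py
```

```text
wrist tilt 34.6 downhill az -32.6 4615 5341
 n 525 block centre on ramp [0.5659 0.2459 0.0402] rect [31.3 41.3] 89.0 all [-12.6 -49.6] [31.3 41.3] 89.0 h pct [0.0049 0.013  0.0146 0.0178 0.0186]
 n 459 block centre on ramp [0.5316 0.1645 0.0299] rect [30.7 42.3] 89.2 all [-27.4  37.4] [30.7 49. ] 89.2 h pct [0.0066 0.0128 0.0144 0.0177 0.0184]
scene tilt 32.9 downhill az -32.3 501 1034
side tilt 34.5 downhill az -32.7 766 1523
 n 158 block centre on ramp [0.5313 0.1664 0.0312] rect [43.6 32.5] 0.4 all [-25.3  44. ] [65.4 33.9] 20.1 h pct [0.0024 0.0059 0.0106 0.0148 0.018 ]
 n 162 block centre on ramp [0.5676 0.2468 0.0401] rect [30.4 48.6] 89.6 all [-14.9 -40.5] [33.5 51.3] 89.8 h pct [0.002  0.0061 0.0109 0.0148 0.0186]
cork [[-0.0364, -0.0991], [0.0334, -0.0585]]
cork [[-0.0363, -0.0209], [0.0334, 0.0198]]
done [[-0.0324, 0.062], [0.028, 0.0943]]
```

```bash
cat > go.py <<'E'
from h import *
import sys
def Rm(yaw,tilt=0): # tool down, x axis at yaw, then x raised by tilt about horizontal
    return Ro.from_euler('z',yaw,degrees=True)*Ro.from_euler('y',-tilt,degrees=True)*Ro.from_euler('x',180,degrees=True)
def delta(p,R):
    st=arm.observe();C=Ro.from_euler('xyz',st['ee_rot'],degrees=True)
    print('rot',((R*C.inv()).as_rotvec(degrees=True)/90).round(3),'shift',((np.array(p)-st['tool_pos'])/.2).round(3),'deg',np.degrees((R*C.inv()).magnitude()).round(1),'t',round(st['time_s'],2),'now',np.round(st['tool_pos'],4),np.round(st['ee_rot'],1),'q',np.round(st['q'],0),'F',np.round(st['wrist_force'],1))
n=Rm(147.4,35).as_matrix()@[0,0,-1]
A=np.array([.5315,.165,.030]);B=np.array([.5665,.246,.0402])
E
python3 - <<'E'
from go import *
print(n); delta(A+.10*n,Rm(147.4,35))
# finger tips in tool coords
for f in('wt','wr'):
    t=dict(np.load(f+'.npz'));W=world(t,dict(tool_pos=np.zeros(3),ee_rot=np.zeros(3)))
    m=(t['z_map']>0)&(W[...,2]<.03)&(W[...,2]>-.06);m[:230]=0
    p=W[m]
    for s in(-1,1):
        q=p[p[:,1]*s>0];
        if len(q): print(f,s,len(q),'zmax',np.percentile(q[:,2],[90,99,100]).round(4),'|y| min',abs(q[:,1]).min().round(4),'x',np.percentile(q[:,0],[1,99]).round(4))
E
```

```text
[ 0.48321084 -0.30902623  0.81915204]
rot [ 0.196  0.336 -0.054] shift [ 0.399 -0.455 -1.196] deg 35.3 t 2.7 now [0.5    0.2251 0.3511] [-179.9   -0.   152.4] q [17.  6.  1. 85. -0. 45.] F [-0.9  0.1 -0.1]
wt -1 3655 zmax [-0.0222 -0.0149 -0.0135] |y| min 0.0425 x [-0.0101  0.0136]
wt 1 3675 zmax [-0.0221 -0.0152 -0.0127] |y| min 0.0409 x [-0.0102  0.0136]
wr -1 4144 zmax [-0.0201 -0.0112 -0.0082] |y| min 0.0343 x [-0.0094  0.0144]
wr 1 4194 zmax [-0.0198 -0.0112 -0.0086] |y| min 0.0335 x [-0.0095  0.0144]
```

```bash
python3 -m handwheel '[[0.05,0.08,-0.014,0.1,-0.1,-0.15,0.62],[0.1,0.16,-0.03,0.2,-0.2,-0.35,0.62],[0.14,0.24,-0.04,0.3,-0.3,-0.5,0.62],[0.196,0.336,-0.054,0.4,-0.45,-0.7,0.62],[0.196,0.336,-0.054,0.4,-0.455,-0.8,0.62]]'
python3 - <<'E'
from go import *
delta(A+.06*n,Rm(147.4,35))
E
```

```text
time_s: 3.2
tool_pos: [0.5818, 0.1287, 0.1803]
ee_rot: [-179.6, -35.7, 146.7]
wrist_force: [-1.0, -0.2, -1.4]
gripper_width: 0.62
gripper_force: 0.0
rot [-0.001 -0.008  0.005] shift [-0.106  0.089 -0.506] deg 0.9 t 3.2 now [0.5818 0.1287 0.1803] [-179.6  -35.7  146.7] q [-2. 35. 13. 99. 17. 26.] F [-1.  -0.2 -1.4]
```

```bash
python3 -m handwheel '[[0,0,0,-0.05,0.04,-0.2,0.62],[0,0,0,-0.106,0.089,-0.4,0.62],[0,0,0,-0.106,0.089,-0.5,0.62],[0,0,0,-0.106,0.089,-0.506,0.62],[0,0,0,-0.106,0.089,-0.506,0.62]]'
python3 - <<'E'
from go import *
from fit import fit
delta(A+.06*n,Rm(147.4,35))
st=arm.observe();s=snapshot('wrist');np.savez('wg.npz',pos=st['tool_pos'],rot=st['ee_rot'],**s)
cv2.imwrite('pics/wg.png',s['frame'][...,::-1])
fit(s,st,'w')
E
```

```text
time_s: 3.7
tool_pos: [0.559, 0.1521, 0.0905]
ee_rot: [179.9, -35.0, 147.4]
wrist_force: [-0.6, 0.7, 0.8]
gripper_width: 0.623
gripper_force: 0.0
rot [-0.001  0.001  0.001] shift [ 0.008 -0.028 -0.057] deg 0.1 t 3.7 now [0.559  0.1521 0.0905] [179.9 -35.  147.4] q [-0. 37.  5. 88. 18. 27.] F [-0.6  0.7  0.8]
w tilt 34.9 downhill az -32.5 27858 30300
 n 3480 block centre on ramp [0.529  0.1665 0.0314] rect [56.9 32.3] 0.4 all [-23.6  37.8] [32.2 63.2] 89.8 h pct [0.0075 0.0135 0.0149 0.0178 0.0187]
 n 73 block centre on ramp [0.5472 0.2458 0.0503] rect [5.7 9.8] 31.2 all [  6.6 -38.6] [5.7 9.8] 31.2 h pct [0.01   0.0128 0.0136 0.0141 0.0149]
 n 1369 block centre on ramp [0.5709 0.2499 0.038 ] rect [45.4 22.3] 0.9 all [-19.5 -55. ] [22.2 54.9] 89.1 h pct [0.0129 0.0144 0.0176 0.0181 0.0189]
```

View pics/wg.png

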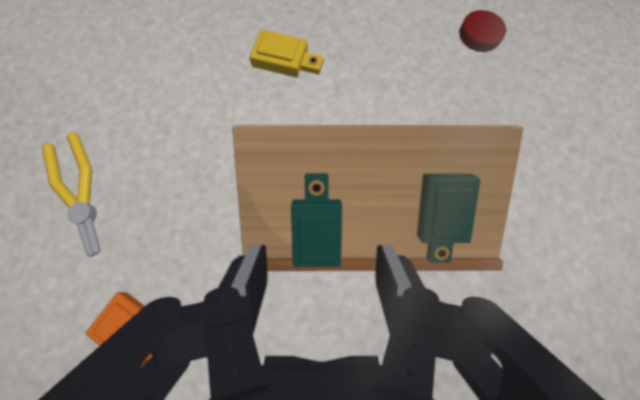

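The view shows pendant_a's block face with corners (292,200), (341,200), (341,266) and (292,266), tab up at (316,174–200). The open fingers straddle its line, and pendant_b's tab is at the lip (441,253). I'll refine both positions from the face corners.

```bash
python3 - <<'E'
from go import *
t=dict(np.load('wg.npz'));st=dict(tool_pos=t['pos'],ee_rot=t['rot'])
W=world(t,st);H=t['hand_eye'];R=Ro.from_euler('xyz',t['rot'],degrees=True).as_matrix()
o=R@H[:3,3]+t['pos']
for px in(260,270,350,390,400):  # ramp points height vs plane through A
    print((W[240 if px<380 else 220,px]-A)@n)
def hit(u,v,h):
    q=cv2.undistortPoints(np.array([[[u,v]]],float),t['mtx'],t['distortion'])[0,0]
    d=R@H[:3,:3]@np.r_[q,1];return o+d*((A+h*n-o)@n/(d@n))
for nm,c in(('A',((292,200),(341,200),(341,266),(292,266))),('B',((422,175),(479,178),(472,242),(418,241)))):
    P=np.array([hit(u,v,.014) for u,v in c]);
    print(nm,(P.mean(0)-.014*n).round(4),[np.linalg.norm(P[i]-P[i-1]).round(4) for i in range(4)],'off A in tool',R.T@(P.mean(0)-.014*n-(A if nm=='A' else B)))
E
```

```text
3.814010161879832e-05
-0.00032652198569125754
-0.0008443764856815262
-0.0011741286471295834
0.0003891154878704851
A [0.5323 0.1648 0.0295] [np.float64(0.0481), np.float64(0.0315), np.float64(0.0481), np.float64(0.0338)] off A in tool [-9.33280468e-04  2.84711264e-04  3.10526024e-07]
B [0.5667 0.2444 0.0392] [np.float64(0.0457), np.float64(0.0365), np.float64(0.0447), np.float64(0.0367)] off A in tool [-0.00140952 -0.00119068  0.00023336]
```

```bash
python3 - <<'E'
from go import *
A=np.array([.532,.165,.0298]);delta(A+.0035*n,Rm(147.4,35));delta(A+.03*n,Rm(147.4,35))
E
```

```text
rot [-0.001  0.002  0.001] shift [-0.131  0.058 -0.294] deg 0.2 t 3.75 now [0.5599 0.1523 0.0914] [179.8 -34.9 147.5] q [-0. 37.  5. 88. 18. 27.] F [ 0.5 -0.1  0.1]
rot [-0.001  0.002  0.001] shift [-0.067  0.017 -0.185] deg 0.2 t 3.75 now [0.5599 0.1523 0.0914] [179.8 -34.9 147.5] q [-0. 37.  5. 88. 18. 27.] F [ 0.5 -0.1  0.1]
```

```bash
python3 -m handwheel '[[0,0,0,-0.065,0.018,-0.18,0.62],[0,0,0,-0.08,0.03,-0.21,0.62],[0,0,0,-0.11,0.045,-0.25,0.62],[0,0,0,-0.13,0.058,-0.292,0.62],[0,0,0,-0.13,0.058,-0.292,0.62]]'
python3 -m handwheel '[[0,0,0,0,0,0,0.62],[0,0,0,0,0,0,0.3],[0,0,0,0,0,0,0.2],[0,0,0,0,0,0,0.2],[0,0,0,0,0,0,0.2]]' 40
python3 - <<'E'
from go import *
A=np.array([.532,.165,.0298]);delta(A+.0035*n,Rm(147.4,35))
E
```

```text
time_s: 4.25
tool_pos: [0.5322, 0.1651, 0.0317]
ee_rot: [179.9, -35.0, 147.6]
wrist_force: [-1.1, -0.2, -0.4]
gripper_width: 0.618
gripper_force: 0.0
time_s: 4.75
tool_pos: [0.5338, 0.1646, 0.0325]
ee_rot: [179.8, -34.9, 147.6]
wrist_force: [1.4, -1.5, 4.6]
gripper_width: 0.385
gripper_force: 40.6
rot [-0.001  0.002 -0.   ] shift [-0.001 -0.004  0.001] deg 0.2 t 4.75 now [0.5338 0.1646 0.0325] [179.8 -34.9 147.6] q [ 1. 38. -1. 81. 19. 28.] F [ 1.4 -1.5  4.6]
```

```bash
python3 -m handwheel '[[0,0,0,0.03,-0.02,0.05,0.2],[0,0,0,0.08,-0.05,0.13,0.2],[0,0,0,0.145,-0.093,0.25,0.2],[0,0,0,0.15,-0.15,0.45,0.2],[0,0,0,0.15,-0.2,0.65,0.2]]'
python3 -m handwheel '[[-0.045,-0.08,0,0,-0.2,0.1,0.2],[-0.09,-0.155,0,0,-0.4,0.15,0.2],[-0.13,-0.235,0,0,-0.6,0.15,0.2],[-0.175,-0.31,0,0,-0.8,0.15,0.2],[-0.21,-0.328,0,0,-1,0.15,0.2]]'
python3 - <<'E'
from go import *
T=23.2;c=np.array([np.cos(np.radians(T)),np.sin(np.radians(T)),0]);P=np.array([.568,-.3095,.006])-.009*c
delta(P+[0,0,.12],Rm(T));delta(P+[0,0,.12],Rm(65))
E
```

```text
time_s: 5.25
tool_pos: [0.5628, 0.124, 0.1624]
ee_rot: [179.9, -35.1, 147.5]
wrist_force: [0.5, -0.3, -0.4]
gripper_width: 0.386
gripper_force: 40.0
time_s: 5.75
tool_pos: [0.56, -0.0762, 0.1928]
ee_rot: [180.0, 0.2, 147.5]
wrist_force: [0.4, -0.3, -1.3]
gripper_width: 0.387
gripper_force: 40.0
rot [ 0.003 -0.    -1.381] shift [-1.000e-03 -1.184e+00 -3.340e-01] deg 124.3 t 5.75 now [ 0.56   -0.0762  0.1928] [180.    0.2 147.5] q [-14.  11. -12.  66.  -0.  18.] F [ 0.4 -0.3 -1.3]
rot [ 0.003  0.001 -0.917] shift [-1.000e-03 -1.184e+00 -3.340e-01] deg 82.5 t 5.75 now [ 0.56   -0.0762  0.1928] [180.    0.2 147.5] q [-14.  11. -12.  66.  -0.  18.] F [ 0.4 -0.3 -1.3]
```

```bash
python3 -m handwheel '[[0,0,-0.09,0,-0.1,0,0.2],[0,0,-0.18,0,-0.2,0,0.2],[0,0,-0.27,0,-0.3,0,0.2],[0,0,-0.36,0,-0.4,0,0.2],[0,0,-0.46,0,-0.5,0,0.2]]'
python3 -m handwheel '[[0,0,-0.09,0,-0.1,0,0.2],[0,0,-0.18,0,-0.2,0,0.2],[0,0,-0.27,0,-0.3,0,0.2],[0,0,-0.36,0,-0.4,0,0.2],[0,0,-0.46,0,-0.5,0,0.2]]'
python3 -m handwheel '[[0,0,-0.09,0,-0.05,0,0.2],[0,0,-0.18,0,-0.1,0,0.2],[0,0,-0.27,0,-0.15,0,0.2],[0,0,-0.36,0,-0.184,-0.1,0.2],[0,0,-0.46,0,-0.184,-0.3,0.2]]'
python3 - <<'E'
from go import *
T=23.2;c=np.array([np.cos(np.radians(T)),np.sin(np.radians(T)),0]);P=np.array([.568,-.3095,.006])-.009*c
delta(P+[0,0,.03],Rm(T))
st=arm.observe();s=snapshot('wrist');np.savez('wp.npz',pos=st['tool_pos'],rot=st['ee_rot'],**s)
cv2.imwrite('pics/wp.png',s['frame'][...,::-1])
E
```

```text
time_s: 6.25
tool_pos: [0.5623, -0.1761, 0.1918]
ee_rot: [180.0, 0.0, 106.2]
wrist_force: [0.1, -0.8, -1.1]
gripper_width: 0.383
gripper_force: 39.9
time_s: 6.75
tool_pos: [0.5623, -0.2761, 0.1917]
ee_rot: [180.0, 0.0, 65.2]
wrist_force: [-0.1, -0.2, 0.2]
gripper_width: 0.379
gripper_force: 39.9
time_s: 7.25
tool_pos: [0.5657, -0.3153, 0.1353]
ee_rot: [179.5, -0.2, 24.1]
wrist_force: [0.9, -0.0, -0.8]
gripper_width: 0.386
gripper_force: 40.0
rot [ 0.005  0.004 -0.01 ] shift [-0.03   0.011 -0.496] deg 1.1 t 7.25 now [ 0.5657 -0.3153  0.1353] [179.5  -0.2  24.1] q [-35.  21.  -6.  62.  -0. 121.] F [ 0.9 -0.  -0.8]
```

View pics/wp.png

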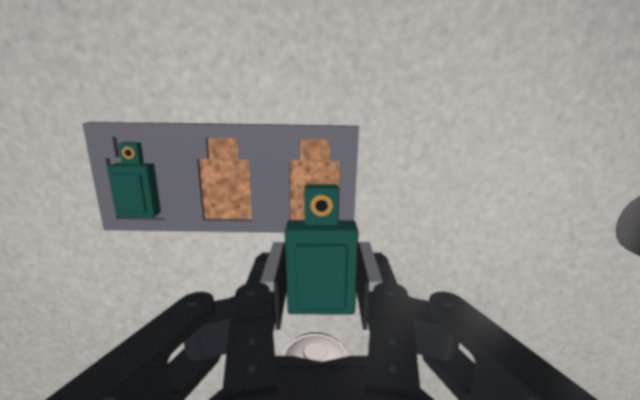

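The pendant is held square between the fingers, with its block at (287–356, 222–313) and its tab at (321,205). The tray corners are (85,123), (358,126), (355,233) and (104,230), and the target pocket is the right one at (316,180). I'll measure both in the tool frame.

```bash
python3 - <<'E'
from go import *
t=dict(np.load('wp.npz'));st=dict(tool_pos=t['pos'],ee_rot=t['rot']);H=t['hand_eye']
R=Ro.from_euler('xyz',t['rot'],degrees=True).as_matrix()
W=world(t,st);L=(W-t['pos'])@R
f=t['frame'].astype(int);g=(f[...,1]-f[...,0]>15);g[:, :270]=0;p=L[g&(L[...,2]<.02)]
print('pendant tool x pct',np.percentile(p[:,0],[1,99]),'y',np.percentile(p[:,1],[1,99]),'z',[np.median(L[v,u,2]).round(4) for u,v in((322,265),(291,265),(352,265),(350,230),(292,230),(311,190))])
o=R@H[:3,3]+t['pos']
def hit(u,v,z):
    q=cv2.undistortPoints(np.array([[[u,v]]],float),t['mtx'],t['distortion'])[0,0]
    d=R@H[:3,:3]@np.r_[q,1];return o+d*((z-o[2])/d[2])
c=np.array([hit(u,v,.01) for u,v in((85,123),(358,126),(355,233),(104,230))])
print(c.round(4).tolist(),'centre',c.mean(0).round(4),[np.linalg.norm(c[i]-c[i-1]).round(4) for i in range(4)],'yaw',np.degrees(np.arctan2(*(c[0]-c[1])[[0,1]]*[-1,1])) )
for v,u in((150,180),(210,180),(180,275)):print(W[v,u].round(4))
cm=(f[...,0]-f[...,2]>40)
T=np.radians(23.2);ax=np.array([[np.cos(T),np.sin(T)],[-np.sin(T),np.cos(T)]])
for a,b in((195,260),(285,345)):
    m=cm.copy();m[:,:a]=0;m[:,b:]=0;m[240:]=0;q=W[m]; print('cork',np.percentile((q[:,:2]-[.5375,-.2377])@ax.T,[1,99],axis=0).round(4).tolist(),np.median(q[:,2]))
E
```

```text
pendant tool x pct [-0.0257615   0.03627979] y [-0.01633522  0.01593983] z [np.float64(-0.0147), np.float64(-0.0107), np.float64(-0.0099), np.float64(-0.0096), np.float64(-0.0091), np.float64(-0.0038)]
[[0.5367, -0.117, 0.01], [0.6254, -0.3234, 0.01], [0.538, -0.3632, 0.01], [0.4479, -0.1526, 0.01]] centre [ 0.537 -0.239  0.01 ] [np.float64(0.0958), np.float64(0.2247), np.float64(0.0961), np.float64(0.229)] yaw 23.252354352166098
[ 0.5469 -0.1955  0.0102]
[ 0.4956 -0.2111  0.0111]
[ 0.5551 -0.278   0.0106]
cork [[-0.0367, -0.0207], [0.035, 0.0213]] 0.006354937088828477
cork [[-0.0355, -0.0984], [0.0346, -0.0566]] 0.006596656535184708
```

```bash
python3 -m handwheel '[[0,0,0,0,0.0,-0.15,0.2],[0,0,0,0,0,-0.3,0.2],[0,0,0,0,0,-0.4,0.2],[0,0,0,0,0,-0.45,0.2],[0,0,0,0,0,-0.45,0.2]]'
python3 - <<'E'
from go import *
T=23.2;c=np.array([np.cos(np.radians(T)),np.sin(np.radians(T)),0]);P=np.array([.5679,-.310,.006])-.006*c
delta(P+[0,0,.004],Rm(T))
E
```

```text
time_s: 7.8
tool_pos: [0.5615, -0.3111, 0.0403]
ee_rot: [-179.9, 0.2, 24.6]
wrist_force: [-0.2, -0.9, 0.1]
gripper_width: 0.381
gripper_force: 40.0
rot [-0.    -0.002 -0.016] shift [ 0.005 -0.006 -0.152] deg 1.4 t 7.8 now [ 0.5615 -0.3111  0.0403] [-179.9    0.2   24.6] q [-35.  26. -11.  53.  -0. 121.] F [-0.2 -0.9  0.1]
```

```bash
python3 -m handwheel '[[0,0,-0.016,0.005,-0.006,-0.06,0.2],[0,0,-0.016,0.005,-0.006,-0.1,0.2],[0,0,-0.016,0.005,-0.006,-0.13,0.2],[0,0,-0.016,0.005,-0.006,-0.145,0.2],[0,0,-0.016,0.005,-0.006,-0.145,0.2]]'
python3 -m handwheel '[[0,0,0,0,0,-0.004,0.2],[0,0,0,0,0,-0.007,0.2],[0,0,0,0,0,-0.009,0.2],[0,0,0,0,0,-0.009,0.2],[0,0,0,0,0,-0.009,0.2]]' 20
```

```text
time_s: 8.3
tool_pos: [0.5635, -0.313, 0.0123]
ee_rot: [180.0, 0.1, 23.1]
wrist_force: [-0.1, -0.5, -0.6]
gripper_width: 0.383
gripper_force: 40.0
time_s: 8.8
tool_pos: [0.5639, -0.3133, 0.011]
ee_rot: [179.9, 0.0, 23.1]
wrist_force: [0.2, 0.4, 0.7]
gripper_width: 0.381
gripper_force: 40.0
```

```bash
python3 -m handwheel '[[0,0,0,0,0,-0.003,0.2],[0,0,0,0,0,-0.006,0.2],[0,0,0,0,0,-0.006,0.2],[0,0,0,0,0,-0.006,0.2],[0,0,0,0,0,-0.006,0.2]]'
python3 -c "
from go import *
T=23.2;delta([0,0,0],Rm(T))
s=snapshot('wrist');st=arm.observe();delta([0,0,0],Rm(T))
cv2.imwrite('pics/wq.png',cv2.resize(s['frame'][100:350,200:450],None,fx=2,fy=2)[...,::-1])"
```

```text
time_s: 9.3
tool_pos: [0.5639, -0.3133, 0.0099]
ee_rot: [179.9, 0.0, 23.1]
wrist_force: [-0.3, 0.8, 2.3]
gripper_width: 0.386
gripper_force: 40.3
rot [ 0.001 -0.     0.001] shift [-2.82   1.566 -0.05 ] deg 0.2 t 9.3 now [ 0.5639 -0.3133  0.0099] [179.9   0.   23.1] q [-35.  28. -12.  49.  -0. 122.] F [-0.3  0.8  2.3]
rot [ 0.001 -0.     0.001] shift [-2.82   1.566 -0.05 ] deg 0.2 t 9.35 now [ 0.5639 -0.3133  0.01  ] [179.9   0.   23.1] q [-35.  28. -12.  49.  -0. 122.] F [-0.1  0.7  2.5]
```

View pics/wq.png

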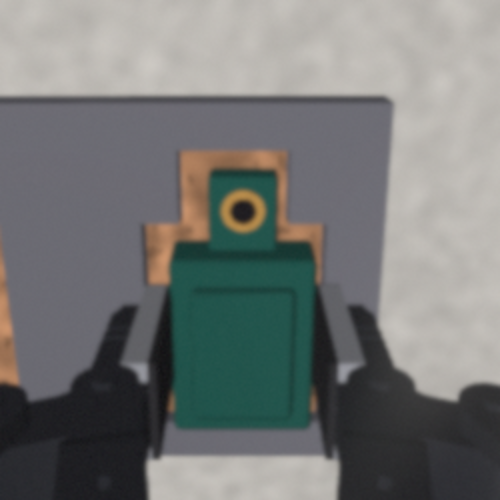

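The pendant is in the pocket: its tab (243,210) sits in the narrow cork part, and contact reads 2.4 N. I'll release and rise.

```bash
python3 -m handwheel '[[0,0,0,0,0,0,0.45],[0,0,0,0,0,0,0.5],[0,0,0,0,0,0,0.55],[0,0,0,0,0,0,0.6],[0,0,0,0,0,0,0.6]]'
python3 -m handwheel '[[0,0,0,0,0,0.02,0.62],[0,0,0,0,0,0.1,0.62],[0,0,0,0,0,0.3,0.62],[0,0,0,0,0,0.5,0.62],[0,0,0.05,0,0,0.75,0.62]]'
python3 - <<'E'
from go import *
st=arm.observe();s=snapshot('wrist');W=world(s,st);f=s['frame'].astype(int)
g=(f[...,1]-f[...,0]>15)&(s['z_map']>0)
k,l,ss,cc=cv2.connectedComponentsWithStats(g.astype(np.uint8))
for i in range(1,k):
    if ss[i,4]<300: continue
    p=W[l==i];T=np.radians(23.2);ax=np.array([[np.cos(T),np.sin(T)],[-np.sin(T),np.cos(T)]]);q=(p[:,:2]-[.5372,-.2383])@ax.T
    print(cc[i].round(),ss[i,4],'local',np.percentile(q,[1,99],axis=0).round(4).tolist(),'z',np.percentile(p[:,2],[5,30,50,95]).round(4))
delta(B+.1*n,Rm(147.4,35));delta([.56,-.0762,.1928],Rm(147.4))
E
```

```text
time_s: 9.85
tool_pos: [0.5638, -0.3132, 0.0096]
ee_rot: [179.9, 0.1, 23.1]
wrist_force: [-0.5, -0.1, 1.1]
gripper_width: 0.602
gripper_force: 0.0
time_s: 10.35
tool_pos: [0.5629, -0.3126, 0.1611]
ee_rot: [-180.0, 0.1, 27.7]
wrist_force: [0.3, -0.2, 0.0]
gripper_width: 0.623
gripper_force: 0.0
[152. 165.] 2215 local [[-0.0312, 0.0614], [0.0309, 0.0947]] z [0.0113 0.0177 0.0188 0.023 ]
[322. 180.] 1834 local [[-0.0314, -0.0949], [0.0302, -0.0641]] z [0.0145 0.0205 0.0229 0.0254]
rot [ 0.463 -0.008  1.283] shift [ 0.233  2.656 -0.252] deg 122.8 t 10.4 now [ 0.5681 -0.3161  0.1725] [179.2  -0.3  27.9] q [-35.  20.  -4.  66.  -0. 117.] F [ 1.9 -2.1  6. ]
rot [-0.004  0.011  1.328] shift [-0.041  1.199  0.102] deg 119.5 t 10.4 now [ 0.5681 -0.3161  0.1725] [179.2  -0.3  27.9] q [-35.  20.  -4.  66.  -0. 117.] F [ 1.9 -2.1  6. ]
```

```bash
python3 -m handwheel '[[0,0,0.09,0,0,0.1,0.62],[0,0,0.18,0,0.1,0.15,0.62],[0,0,0.27,0,0.2,0.15,0.62],[0,0,0.36,0,0.3,0.15,0.62],[0,0,0.45,0,0.4,0.15,0.62]]'
python3 - <<'E'
from go import *
st=arm.observe();s=snapshot('wrist');np.savez('wc.npz',pos=st['tool_pos'],rot=st['ee_rot'],**s)
E
python3 -m handwheel '[[0,0,0.09,0,0.2,0,0.62],[0,0,0.18,0,0.4,0,0.62],[0,0,0.27,0,0.6,0,0.62],[0,0,0.36,0,0.8,0,0.62],[0,0,0.45,0,1,0,0.62]]'
python3 -m handwheel '[[0,0,0.09,0.05,0.2,0,0.62],[0,0,0.18,0.1,0.4,0,0.62],[0,0,0.27,0.15,0.6,0,0.62],[0,0,0.36,0.2,0.8,0,0.62],[0,0,0.43,0.25,1,0,0.62]]'
python3 - <<'E'
from go import *
delta(B+.06*n,Rm(147.4,35))
E
```

```text
time_s: 10.9
tool_pos: [0.5642, -0.2328, 0.1914]
ee_rot: [179.8, 0.1, 68.4]
wrist_force: [0.4, -0.1, -1.2]
gripper_width: 0.624
gripper_force: 0.0
time_s: 11.45
tool_pos: [0.5641, -0.032, 0.1911]
ee_rot: [179.8, 0.1, 108.8]
wrist_force: [0.6, 0.3, 0.1]
gripper_width: 0.621
gripper_force: 0.0
time_s: 11.95
tool_pos: [0.6145, 0.1684, 0.1911]
ee_rot: [179.9, 0.1, 147.5]
wrist_force: [0.9, -0.5, -0.4]
gripper_width: 0.619
gripper_force: 0.0
rot [ 0.209  0.33  -0.001] shift [-0.095  0.295 -0.509] deg 35.1 t 11.95 now [0.6145 0.1684 0.1911] [1.799e+02 1.000e-01 1.475e+02] q [10. 18. -3. 68.  0. 42.] F [ 0.9 -0.5 -0.4]
```

```bash
python3 -m handwheel '[[0.05,0.08,0,-0.02,0.06,-0.1,0.62],[0.1,0.16,0,-0.04,0.12,-0.25,0.62],[0.15,0.24,0,-0.07,0.2,-0.35,0.62],[0.2,0.32,0,-0.095,0.295,-0.45,0.62],[0.209,0.33,0,-0.095,0.295,-0.5,0.62]]'
python3 -m handwheel '[[0,0,0,0,0,0,0.62],[0,0,0,0,0,0,0.62],[0,0,0,0,0,0,0.62],[0,0,0,0,0,0,0.62],[0,0,0,0,0,0,0.62]]'
python3 - <<'E'
from go import *
delta(B+.0035*n,Rm(147.4,35))
st=arm.observe();s=snapshot('wrist');np.savez('wb.npz',pos=st['tool_pos'],rot=st['ee_rot'],**s)
cv2.imwrite('pics/wb.png',cv2.resize(s['frame'][120:320,190:490],None,fx=2.6,fy=2.6,interpolation=2)[...,::-1])
t=dict(np.load('wc.npz'));W=world(t,dict(tool_pos=t['pos'],ee_rot=t['rot']));f=t['frame'].astype(int)
g=(f[...,1]-f[...,0]>15)&(t['z_map']>0)
k,l,ss,cc=cv2.connectedComponentsWithStats(g.astype(np.uint8))
for i in range(1,k):
    if ss[i,4]<300: continue
    p=W[l==i];T=np.radians(23.2);ax=np.array([[np.cos(T),np.sin(T)],[-np.sin(T),np.cos(T)]]);q=(p[:,:2]-[.5372,-.2383])@ax.T
    print(cc[i].round(),ss[i,4],'local',np.percentile(q,[1,99],axis=0).round(4).tolist(),'z',np.percentile(p[:,2],[5,30,50,95]).round(4))
E
```

```text
time_s: 12.45
tool_pos: [0.5944, 0.2254, 0.0839]
ee_rot: [-179.5, -35.5, 146.9]
wrist_force: [0.2, -0.0, -1.5]
gripper_width: 0.62
gripper_force: 0.0
time_s: 12.95
tool_pos: [0.5953, 0.226, 0.0921]
ee_rot: [-180.0, -34.9, 147.3]
wrist_force: [0.4, 0.4, 0.4]
gripper_width: 0.625
gripper_force: 0.0
rot [0.001 0.001 0.001] shift [-0.136  0.095 -0.245] deg 0.1 t 12.95 now [0.5953 0.226  0.0921] [-180.   -34.9  147.3] q [ 6. 41. 12. 90. 21. 33.] F [0.4 0.4 0.4]
[593.  97.] 924 local [[0.2527, -0.1556], [0.2835, -0.1249]] z [0.0119 0.013  0.0134 0.0147]
[237. 135.] 1833 local [[-0.0313, 0.0621], [0.031, 0.0948]] z [0.0122 0.0183 0.0195 0.0233]
[347. 239.] 1395 local [[-0.0315, -0.0951], [0.0302, -0.0623]] z [0.0145 0.0204 0.0215 0.0255]
```

View pics/wb.png

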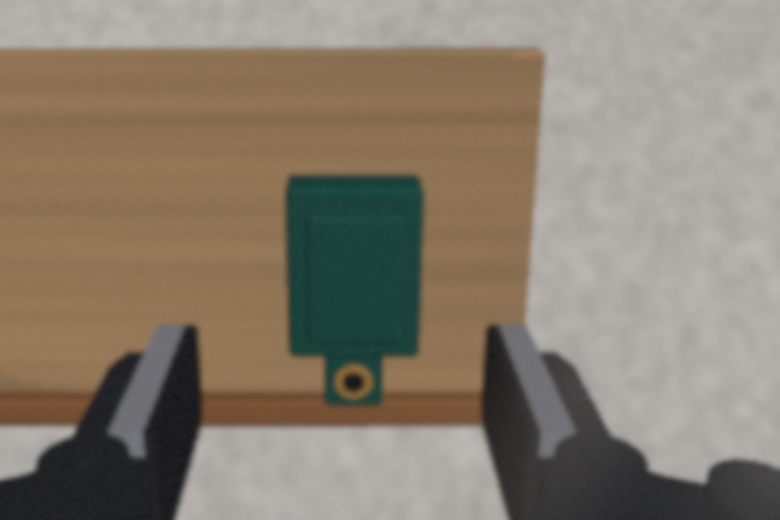

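The crop shows pendant_b centred at about crop (354,272). Its face runs from row 192 (above that is the uphill side wall, which biased my earlier reading of A) to row 354, columns 289–421. The tab is at the lip (353,382).

```bash
python3 - <<'E'
from go import *
t=dict(np.load('wb.npz'));H=t['hand_eye'];R=Ro.from_euler('xyz',t['rot'],degrees=True).as_matrix()
W=world(t,dict(tool_pos=t['pos'],ee_rot=t['rot']))
px=lambda x,y:(190+x/2.6,120+y/2.6)
for x,y in((240,250),(240,150),(480,150),(480,250)):u,v=map(round,px(x,y));print('ramp h',(W[v,u]-B)@n)
o=R@H[:3,3]+t['pos']
def hit(x,y,h):
    q=cv2.undistortPoints(np.array([[px(x,y)]],float),t['mtx'],t['distortion'])[0,0]
    d=R@H[:3,:3]@np.r_[q,1];return o+d*((B+h*n-o)@n/(d@n))
P=np.array([hit(x,y,.014) for x,y in((289,192),(422,190),(417,354),(290,354))])
C=P.mean(0)-.014*n;print(C.round(4),[np.linalg.norm(P[i]-P[i-1]).round(4) for i in range(4)],'tool offset to B',(R.T@(C-B)).round(4))
te=hit(353,404,.008);print('tab end in tool x from C',(R.T@(te-C)).round(4))
delta(C+.0035*n,Rm(147.4,35))
E
```

```text
ramp h -0.0013467394372819316
ramp h -0.0007979563577880898
ramp h -0.0010785419091207237
ramp h -0.0005194974415014934
[0.5688 0.2461 0.0389] [np.float64(0.0437), np.float64(0.0319), np.float64(0.0442), np.float64(0.0326)] tool offset to B [-0.0023  0.0013  0.    ]
tab end in tool x from C [-0.0404 -0.0001 -0.0079]
rot [0.001 0.    0.001] shift [-0.124  0.096 -0.249] deg 0.1 t 13.0 now [0.5952 0.2259 0.0915] [-179.9  -35.   147.3] q [ 6. 41. 12. 90. 21. 33.] F [-0.5 -0.  -0.7]
```

```bash
python3 -m handwheel '[[0,0,0,-0.06,0.055,-0.14,0.62],[0,0,0,-0.08,0.07,-0.18,0.62],[0,0,0,-0.1,0.08,-0.22,0.62],[0,0,0,-0.126,0.097,-0.252,0.62],[0,0,0,-0.126,0.097,-0.252,0.62]]'
python3 -m handwheel '[[0,0,0,0,0,0,0.62],[0,0,0,0,0,0,0.3],[0,0,0,0,0,0,0.2],[0,0,0,0,0,0,0.2],[0,0,0,0,0,0,0.2]]' 40
python3 - <<'E'
from go import *
delta(np.array([.5688,.2461,.0389])+.003*n,Rm(147.4,35))
E
```

```text
time_s: 13.5
tool_pos: [0.5685, 0.2453, 0.0388]
ee_rot: [-179.7, -35.2, 147.2]
wrist_force: [0.3, -0.1, -0.2]
gripper_width: 0.619
gripper_force: 0.0
time_s: 14.0
tool_pos: [0.5707, 0.2451, 0.0401]
ee_rot: [-179.9, -35.0, 147.2]
wrist_force: [2.2, -0.5, 3.7]
gripper_width: 0.382
gripper_force: 40.5
rot [ 0.001 -0.001  0.001] shift [-0.002  0.001  0.006] deg 0.1 t 14.0 now [0.5707 0.2451 0.0401] [-179.9  -35.   147.2] q [ 7. 42.  7. 83. 22. 34.] F [ 2.2 -0.5  3.7]
```

Gripped, so I'll lift along the normal, untilt and fly to the middle pocket, turning +56°.

```bash
python3 -m handwheel '[[0,0,0,0.03,-0.02,0.05,0.2],[0,0,0,0.08,-0.05,0.13,0.2],[0,0,0,0.145,-0.093,0.25,0.2],[0,0,0,0.15,-0.15,0.45,0.2],[0,0,0,0.15,-0.2,0.65,0.2]]'
python3 -m handwheel '[[-0.045,-0.08,0,-0.05,-0.2,0.1,0.2],[-0.09,-0.155,0,-0.1,-0.4,0.15,0.2],[-0.13,-0.235,0,-0.15,-0.6,0.15,0.2],[-0.175,-0.31,0,-0.2,-0.8,0.15,0.2],[-0.21,-0.328,0,-0.25,-1,0.15,0.2]]'
python3 -m handwheel '[[0,0,0.09,0,-0.2,0,0.2],[0,0,0.18,0,-0.4,0,0.2],[0,0,0.27,0,-0.6,0,0.2],[0,0,0.36,0,-0.8,0,0.2],[0,0,0.42,0,-0.9,0,0.2]]'
python3 - <<'E'
from go import *
T=23.2;c=np.array([np.cos(np.radians(T)),np.sin(np.radians(T)),0]);P=np.array([.5372,-.2383,.006])-.009*c
delta(P+[0,0,.12],Rm(T+180))
E
```

```text
time_s: 14.5
tool_pos: [0.5995, 0.2043, 0.1699]
ee_rot: [-179.7, -35.2, 147.1]
wrist_force: [0.6, 0.2, -0.1]
gripper_width: 0.385
gripper_force: 40.0
time_s: 15.0
tool_pos: [0.5463, 0.0041, 0.2004]
ee_rot: [-179.8, 0.1, 147.3]
wrist_force: [0.3, -1.1, -0.6]
gripper_width: 0.383
gripper_force: 40.0
time_s: 15.5
tool_pos: [0.5492, -0.178, 0.1997]
ee_rot: [-179.9, -0.1, -174.9]
wrist_force: [-0.5, 1.2, -0.3]
gripper_width: 0.383
gripper_force: 40.0
rot [ 0.002 -0.     0.201] shift [-0.102 -0.319 -0.368] deg 18.1 t 15.5 now [ 0.5492 -0.178   0.1997] [-1.799e+02 -1.000e-01 -1.749e+02] q [-24.  12. -10.  68.  -0. -29.] F [-0.5  1.2 -0.3]
```

```bash
python3 -m handwheel '[[0,0,0.07,-0.03,-0.1,-0.05,0.2],[0,0,0.14,-0.06,-0.2,-0.15,0.2],[0,0,0.201,-0.102,-0.319,-0.25,0.2],[0,0,0.201,-0.102,-0.319,-0.368,0.2],[0,0,0.201,-0.102,-0.319,-0.368,0.2]]'
python3 - <<'E'
from go import *
st=arm.observe();t=snapshot('wrist');cv2.imwrite('pics/wp2.png',t['frame'][...,::-1])
R=Ro.from_euler('xyz',st['ee_rot'],degrees=True).as_matrix();W=world(t,st);L=(W-st['tool_pos'])@R
f=t['frame'].astype(int);g=(f[...,1]-f[...,0]>15)&(L[...,2]<.015)&(t['z_map']>0)&(abs(L[...,1])<.03);p=L[g]
print('pendant tool x',np.percentile(p[:,0],[.5,1,99]).round(4),'y',np.percentile(p[:,1],[1,99]).round(4),'z',np.percentile(p[:,2],[5,25,50,75,95]).round(4))
T=np.radians(23.2);ax=np.array([[np.cos(T),np.sin(T)],[-np.sin(T),np.cos(T)]])
m=(f[...,0]-f[...,2]>40);q=W[m&(L[...,2]>.08)];q=(q[:,:2]-[.5372,-.2383])@ax.T;q=q[(abs(q)<.045).all(1)];print('cork',np.percentile(q,[1,99],axis=0).round(4).tolist() if len(q) else 0,len(q))
c=np.r_[ax[0],0];P=np.array([.5372,-.2383,.006])-.009*c
delta(P+[0,0,.0035],Rm(203.2))
E
```

```text
time_s: 16.0
tool_pos: [0.526, -0.2378, 0.1224]
ee_rot: [179.7, -0.3, -157.0]
wrist_force: [-0.6, -0.1, -0.2]
gripper_width: 0.387
gripper_force: 40.0
pendant tool x [-0.0386 -0.0375  0.024 ] y [-0.0161  0.0163] z [-0.0159 -0.0151 -0.0124 -0.0109 -0.0049]
cork [[-0.0364, -0.0205], [0.0091, 0.0215]] 2687
rot [-0.001 -0.003  0.001] shift [ 0.008 -0.019 -0.574] deg 0.3 t 16.05 now [ 0.5273 -0.238   0.1242] [ 179.8   -0.2 -156.9] q [-31.  16. -15.  59.  -0. -54.] F [-0.3  0.9 -0.4]
```

View pics/wp2.png

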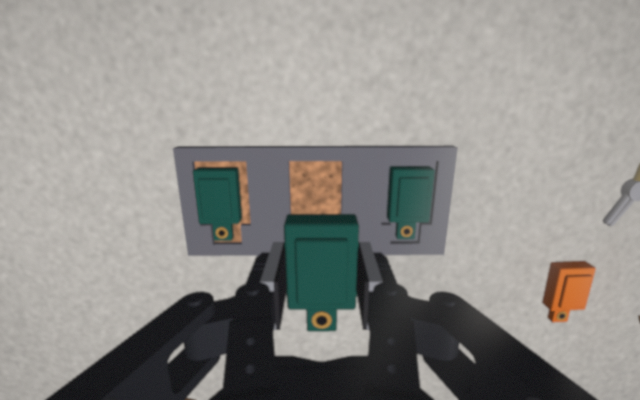

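Pendant_a lies in the left pocket with its tab in the narrow part (222,233), the same way as the packed one. Pendant_b is held above the free middle pocket, tab towards the narrow end (321,320). Now to lower it.

```bash
python3 -m handwheel '[[0,0,0,0.005,-0.01,-0.15,0.2],[0,0,0,0.005,-0.01,-0.3,0.2],[0,0,0,0.005,-0.01,-0.4,0.2],[0,0,0,0.005,-0.01,-0.46,0.2],[0,0,0,0.005,-0.01,-0.46,0.2]]'
python3 - <<'E'
from go import *
T=23.2;c=np.array([np.cos(np.radians(T)),np.sin(np.radians(T)),0]);P=np.array([.5372,-.2383,.006])-.008*c
delta(P+[0,0,.0032],Rm(T+180))
E
```

```text
time_s: 16.55
tool_pos: [0.5298, -0.2399, 0.0332]
ee_rot: [180.0, -0.1, -156.8]
wrist_force: [-1.4, 0.4, -0.1]
gripper_width: 0.383
gripper_force: 40.0
rot [ 0.    -0.001  0.   ] shift [ 0.    -0.008 -0.12 ] deg 0.1 t 16.55 now [ 0.5298 -0.2399  0.0332] [ 1.800e+02 -1.000e-01 -1.568e+02] q [-31.  22. -20.  49.  -0. -54.] F [-1.4  0.4 -0.1]
```

```bash
python3 -m handwheel '[[0,0,0,0,-0.008,-0.04,0.2],[0,0,0,0,-0.008,-0.08,0.2],[0,0,0,0,-0.008,-0.105,0.2],[0,0,0,0,-0.008,-0.115,0.2],[0,0,0,0,-0.008,-0.115,0.2]]'
python3 -m handwheel '[[0,0,0,0,0,-0.002,0.2],[0,0,0,0,0,-0.004,0.2],[0,0,0,0,0,-0.005,0.2],[0,0,0,0,0,-0.005,0.2],[0,0,0,0,0,-0.005,0.2]]'
```

```text
time_s: 17.05
tool_pos: [0.53, -0.2421, 0.0105]
ee_rot: [-179.9, -0.1, -156.9]
wrist_force: [-0.6, -0.1, -0.4]
gripper_width: 0.382
gripper_force: 40.0
time_s: 17.55
tool_pos: [0.5303, -0.2423, 0.0098]
ee_rot: [-179.9, -0.0, -156.9]
wrist_force: [-1.0, 1.4, -0.0]
gripper_width: 0.381
gripper_force: 40.0
```

```bash
python3 -m handwheel '[[0,0,0,0,0,-0.002,0.2],[0,0,0,0,0,-0.004,0.2],[0,0,0,0,0,-0.004,0.2],[0,0,0,0,0,-0.004,0.2],[0,0,0,0,0,-0.004,0.2]]'
python3 -m handwheel '[[0,0,0,0,0,-0.001,0.2],[0,0,0,0,0,-0.002,0.2],[0,0,0,0,0,-0.002,0.2],[0,0,0,0,0,-0.002,0.2],[0,0,0,0,0,-0.002,0.2]]'
```

```text
time_s: 18.05
tool_pos: [0.5304, -0.2424, 0.0093]
ee_rot: [-179.9, -0.0, -156.9]
wrist_force: [-1.0, 0.3, 5.5]
gripper_width: 0.381
gripper_force: 43.9
time_s: 18.55
tool_pos: [0.5304, -0.2424, 0.0093]
ee_rot: [-179.9, -0.0, -156.9]
wrist_force: [-2.4, 1.7, 8.0]
gripper_width: 0.384
gripper_force: 45.6
```

Firm contact at the expected height (0.0093). Release, rise and check.

```bash
python3 -m handwheel '[[0,0,0,0,0,0.002,0.45],[0,0,0,0,0,0.002,0.5],[0,0,0,0,0,0.002,0.55],[0,0,0,0,0,0.002,0.6],[0,0,0,0,0,0.002,0.6]]'
python3 -m handwheel '[[0,0,0,0,0,0.02,0.62],[0,0,0,0,0,0.1,0.62],[0,0,0,0,0,0.3,0.62],[0,0,0,0,0,0.5,0.62],[0,0,0,0,0,0.75,0.62]]'
python3 -m handwheel '[[0,0,0,-0.1,0,0.1,0.62],[0,0,0,-0.2,0,0.2,0.62],[0,0,0,-0.25,0,0.25,0.62],[0,0,0,-0.25,0,0.25,0.62],[0,0,0,-0.25,0,0.25,0.62]]'
python3 -m handwheel '[[0,0,0,0,0,0,0.62],[0,0,0,0,0,0,0.62],[0,0,0,0,0,0,0.62],[0,0,0,0,0,0,0.62],[0,0,0,0,0,0,0.62]]' | head -2
python3 - <<'E'
from h import *
st=arm.observe();s=snapshot('wrist');cv2.imwrite('pics/end.png',cv2.resize(s['frame'][:250,120:520],None,fx=2,fy=2)[...,::-1])
W=world(s,st);f=s['frame'].astype(int);g=(f[...,1]-f[...,0]>15)&(s['z_map']>0)
k,l,ss,cc=cv2.connectedComponentsWithStats(g.astype(np.uint8))
T=np.radians(23.2);ax=np.array([[np.cos(T),np.sin(T)],[-np.sin(T),np.cos(T)]])
for i in range(1,k):
    if ss[i,4]<200: continue
    p=W[l==i];q=(p[:,:2]-[.5372,-.2383])@ax.T;a=p[(q[:,0]<.01)];X=np.c_[(a[:,:2]-a[:,:2].mean(0)),np.ones(len(a))]
    print('local',np.percentile(q,[1,99],axis=0).round(4).tolist(),'z',np.percentile(p[:,2],[5,30,50,95]).round(4),'slope',np.linalg.lstsq(X,a[:,2],rcond=None)[0][:2].round(3))
E
```

```text
time_s: 19.05
tool_pos: [0.5302, -0.2422, 0.0087]
ee_rot: [-179.9, -0.1, -156.9]
wrist_force: [0.6, 0.7, -0.6]
gripper_width: 0.601
gripper_force: 0.0
time_s: 19.55
tool_pos: [0.5289, -0.2415, 0.1591]
ee_rot: [179.9, -0.2, -156.9]
wrist_force: [0.9, 0.0, 1.2]
gripper_width: 0.62
gripper_force: 0.0
time_s: 20.05
tool_pos: [0.4803, -0.2422, 0.2083]
ee_rot: [-179.9, -0.0, -156.9]
wrist_force: [0.2, 0.3, 0.1]
gripper_width: 0.621
gripper_force: 0.0
time_s: 20.55
tool_pos: [0.4803, -0.2422, 0.2086]
local [[-0.0325, -0.0957], [0.0222, -0.0623]] z [0.0177 0.0205 0.0223 0.0254] slope [0.059 0.001]
local [[-0.0322, 0.0618], [0.0292, 0.0947]] z [0.0121 0.0182 0.0198 0.0231] slope [0.092 0.017]
local [[-0.0315, -0.0164], [0.018, 0.014]] z [0.0182 0.0206 0.0231 0.0253] slope [0.07  0.024]
```

View pics/end.png

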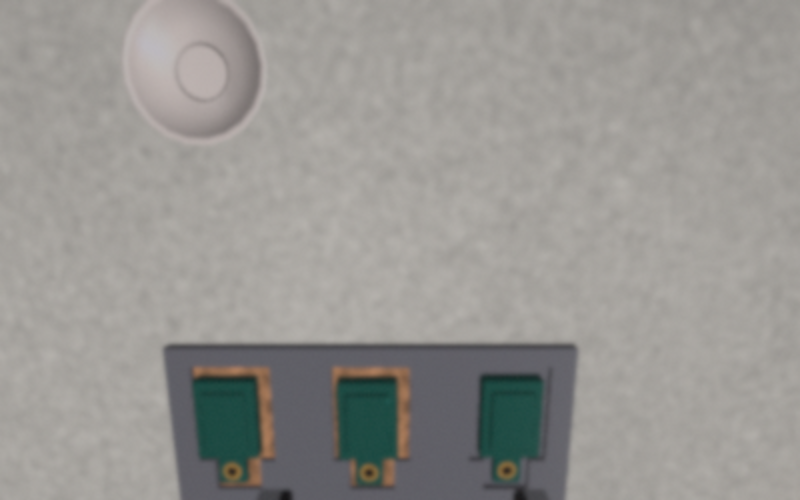

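All three pendants lie flat with their tabs in the narrow ends, at crop (232,470), (369,472) and (507,470). The two placed ones stand 2 mm higher than the packed one, which matches the cork thickness. Handing in.

```bash
python3 -c "
from bench import job
print(job.finish_job())"
```

```text
the job is handed in; nothing more can be done
None
```

Both green pendants are in the two cork-lined pockets, flat back down with tabs in the narrow ends, lying the same way as the packed one; the job was handed in at about 21 s, and the hand-in returned no verdict.

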